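Push a lock cylinder into the corner of the sizing gauge

TASK

Push the brass lock cylinder along the bench into the inner corner of the L-shaped steel sizing gauge, so that it lies square there with its spine (the side opposite the round barrel) against the long bar and its end against the short bar. Just push it with the fingers, without lifting or tipping it. Leave the padlock, the tin, the mortice key and the screwdriver where they are.

Things in the scene. Friction and masses are not known exactly. Their poses are not given: they have to be found in the camera images.
- gauge: L of two steel bars, 12 mm high, 22 mm wide, screwed to the bench (fixed; screw heads 3 mm above). Origin: inner corner at bench level. The long bar (inner face at x = 0, bar on the +x side, away from the robot) runs from the corner 120 mm along -y; the short bar (inner face at y = 0, bar on the +y side, left) runs 75 mm along -x, towards the robot. Yaw -0.3 to 0.15 rad
- cylinder: Brass lock cylinder lying on its side, loose, 32 x 68 x 17 mm (x, y, z), 0.17 kg. Origin: centre of its underside; y along its length. Round barrel 17 mm thick on the -x side (towards the robot), spine on the +x side, edge at x = +16 mm. Starts inside the L, about 60 to 95 mm short of the long bar and 35 to 75 mm short of the short bar, turned up to 0.35 rad from it
- spine (a point): point midway along the edge of the cylinder's spine (16 mm from the cylinder's origin along its +x, 8.5 mm above the bench)
- left_end (a point): centre of the cylinder's end face that must meet the short bar (34 mm from the cylinder's origin along its +y, 8.5 mm above the bench)
- padlock: brass padlock lying flat, 63 x 42 x 19 mm, loose, beside the gauge; leave alone. Origin at the centre of its underside
- pin_tin: small round metal tin, 46 mm across and 32 mm high, loose, beside the gauge; leave alone. Origin at the centre of its underside
- mortice_key: brass key lying flat, 84 x 31 x 11 mm, long along x, loose; leave alone. Origin at the centre of its underside
- screwdriver: screwdriver with a red handle, 178 mm long along y, 31 mm high, loose; leave alone. Origin at the centre of its underside
There are look-alikes about, which are no part of the job. What is shaped like the cylinder but blue or green is not meant.

How it is judged:
At the end, for the whole second after the job is handed in: The cylinder lies flat and at rest in the inner corner of the gauge: spine within 3 mm of the long bar, left end within 3 mm of the short bar, square to the gauge within 0.05 rad (x of spine in the frame of gauge between -0.003 and 0.003 m and y of left_end in the frame of gauge between -0.003 and 0.003 m and angle between the y axis of cylinder and the y axis of gauge, either way round below 0.05 rad and angle between cylinder's own z axis and vertical below 0.1 rad and height (world z) of cylinder below 0.004 m and linear speed of cylinder below 0.01 m/s); the robot touches nothing.
It fails at once if the cylinder is lifted (6 mm or more) off the bench (height (world z) of cylinder above 0.006 m).
It fails at once if the cylinder is tipped (0.3 rad or more) (angle between cylinder's own z axis and vertical above 0.3 rad).
It fails at once if a bystander (padlock, tin, mortice key or screwdriver) is moved by 10 mm or more (distance of any of padlock, pin_tin, mortice_key, screwdriver from where it was at the start of the episode above 0.01 m).
It also fails if it takes over 56 s, if anything falls off the work surface, if the arm or the gripper's body presses on something with over 40 N, if the wrist force passes 120 N, or if a joint passes its speed limit or range.

ROBOT

A 7-joint arm with a two-finger parallel gripper is mounted at the origin on a cart in front of the work surface, level with it; the furniture and walls round the work are solid. World frame = base frame: x ahead of the robot, y to its left, z up, the work surface at z = 0. Lengths are in m, angles in rad, forces in N, time in s.
With the tool pointing down it reaches from about 0.4 to 0.85 m from the base axis. Payload 4.5 kg.
Tool frame: the origin (TCP) lies between the finger pads; the fingertips stand 11 mm ahead of it and the grasp point (between the pads) lies 8 mm behind it (r.nose_length is the distance from the TCP to the fingertips, in m); z points along the fingers, y is the line along which they close (so a half turn about z gives the same grasp; the last joint's range is limited). The gripper opens to 88 mm and grips with 3 to 60 N. Pads are 18 mm wide; open, the fingers measure 123 mm over their backs; the gripper's body (75 mm by 187 mm) begins 45 mm behind the grasp point.
Start: joints at [1.244, 0.689, -0.195, 1.565, 0.157, 0.902, -0.215], TCP at [0.221, -0.585, 0.25] pointing down, gripper open.
Joint ranges: [-3.01, 3.01], [-0.46, 2.08], [-1.47, 1.51], [0.13, 2.56], [-1, 4.14], [0.04, 2.09], [-2.66, 2.66]. Speed limits (rad/s): [2.57, 2.57, 3.14, 3.14, 3.14, 3.14, 3.14].

INTERFACE

Orientations are given as a unit quaternion [x, y, z, w].
In Python, from plant import get_state, snapshot, camera_model, r gives the robot as it stands.
- The arm moves only by the shell command python3 -m inch 'ROWS' [FORCE]. ROWS is text: rows parted by semicolons, each of 7 numbers parted by spaces: the opening, from -1 (shut) to 1 (fully open), then the shift along the tool's x, y, z in m, then the turn, a rotation vector about the tool's x, y, z in rad. A call has 1 to 20 rows; each row shifts and turns the commanded pose from where the row before left it, along the tool's axes as they then stand; what a row does not reach is not made up. A row lasts 1/12 s, in which the tool goes at most 41.7 mm and 7.16 degrees, less where a joint would pass 70% of its speed; a pose out of reach is approached as far as the arm can. A call is refused whole if a number of a shift passes 0.0417 or a number of a turn 0.125, either way. A call with a gripper value outside its range is refused whole. The fingers move at their own pace and stop on an object; FORCE is the grip in N (left out, the last holds). Time passes only in rows, so rows that do not move let the fingers close. It gives the time, the measured TCP pose, the force, the opening and the grip force at its end, in the units of the state.
- get_state(): the state, without advancing time (a new reading comes with each control period).
- snapshot(name): name is "scene" or "top" or "wrist"; returns (picture, depth): 400x640x3 uint8, red, green, blue; 400x640 float32, m along the optical axis (not along the pixel's ray), 0 where there is no reading.
- camera_model(name): a dict with "intrinsics" (3x3 intrinsics, pixels), "view" (4x4, takes a point from world to camera coordinates). Camera axes: x right, y down, z forward; pixel columns grow to the right and rows downward; lengths in m; the calibration is good to about 2 mm. The wrist camera is an equidistant fisheye: a pixel r from the principal point sees the ray r / f radians off the axis. A picture is of the moment at which its call begins: read the wrist's pose just before it. camera_model takes no time and is no camera call; for the wrist camera it gives the pose at the moment of the call.
- r.finish_job(): hands the job in; it is judged then, once.
The state is a dict: "clock": time; "q": joint angles; "qd": joint speeds; "joint_torque": joint torques, N m; "tool_pos": TCP position; "eef_rot": TCP orientation; "contact_force": force on the tool from outside, world axes, zero at the start; "moment": the same for the moment, N m; "opening": opening from 0.0 (shut) to 1.0 (fully open); "finger_force": force on a finger pad.
Only numpy, scipy, OpenCV 4.12 (cv2) and the standard library are available. Lean on these libraries where they do the work, as an engineer would, in place of code of your own. Each camera call takes 0.05 s, during which the arm holds its last target. There are 200 camera calls.

## Working session

There is one attempt and no reset: what is moved stays moved. The work goes in short steps, Python scripts to look and compute and a shell command to move; the robot and the scene stay as the last step left them, time stands still between calls to the robot, and variables do not carry over. Pictures are saved under pics/ and viewed, at most 10 in all, crops included, and the job is handed in when it is done.

```bash
ls; mkdir -p pics; python3 - <<'E'
from plant import *
import cv2
s=get_state();print(s['clock'],s['tool_pos'],s['eef_rot'],s['opening'])
for n in ("top","scene"):
    p,d=snapshot(n);cv2.imwrite(f'pics/{n}0.png',p[:,:,::-1])
    import numpy as np;np.save(f'/tmp/{n}0.npy',d)
    print(camera_model(n))
E
```

```text
pics
0.0 [ 0.22038796 -0.58420589  0.24891289] [ 9.83762338e-01  1.79473758e-01 -2.23111486e-04 -8.84346449e-04] 1.0001586553251989
{'intrinsics': array([[421.28295896,   0.        , 319.71378266],
       [  0.        , 421.28295896, 201.6945266 ],
       [  0.        ,   0.        ,   1.        ]]), 'view': array([[-0.01575571, -0.99987482,  0.0014532 ,  0.0302931 ],
       [-0.99640261,  0.01557993, -0.08330132,  0.56950044],
       [ 0.08326825, -0.00276044, -0.99652335,  0.98741642],
       [ 0.        ,  0.        ,  0.        ,  1.        ]])}
{'intrinsics': array([[456.22987014,   0.        , 317.98027661],
       [  0.        , 456.22987014, 199.93444494],
       [  0.        ,   0.        ,   1.        ]]), 'view': array([[ 0.20147196, -0.97935692,  0.01640375, -0.10943645],
       [-0.81778974, -0.1774048 , -0.54749199,  0.49760407],
       [ 0.53910017,  0.09688947, -0.83665013,  0.84215108],
       [ 0.        ,  0.        ,  0.        ,  1.        ]])}
```

View pics/top0.png

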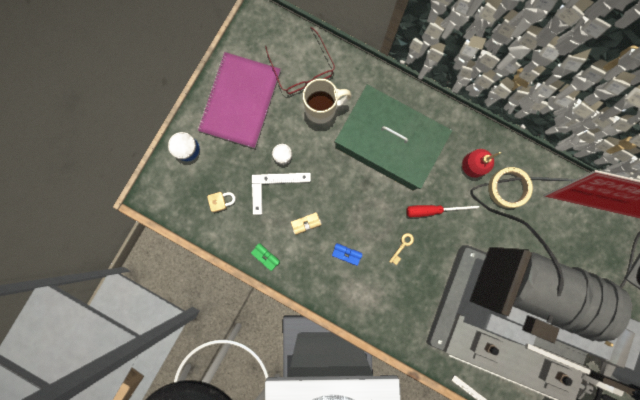

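View pics/scene0.png

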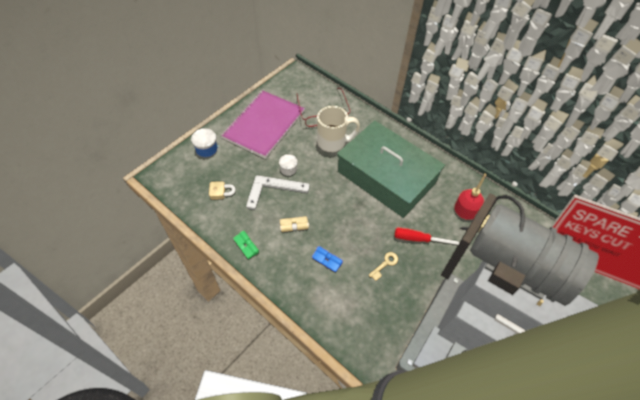

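The top view shows the gauge with its inner corner near (262,184), and the brass cylinder at (306,223). The padlock is at (217,202), the tin at (282,154), the green look-alike at (265,257) and the blue one at (347,254). I'll enlarge the work area next.

```bash
cat > h.py <<'E'
import numpy as np,cv2
from plant import *
from scipy.spatial.transform import Rotation as R
def px(n,u,v,z):
    """world point at height z seen at pixel u,v of a pinhole camera"""
    c=camera_model(n);V=c['view'];d=V[:3,:3].T@np.linalg.inv(c['intrinsics'])@[u,v,1];o=-V[:3,:3].T@V[:3,3]
    return o+d*(z-o[2])/d[2]
E
python3 - <<'E'
import cv2
p=cv2.imread('pics/top0.png')[140:240,195:325]
cv2.imwrite('pics/crop0.png',cv2.resize(p,None,fx=6,fy=6,interpolation=cv2.INTER_CUBIC))
E
```

```text
(no output)
```

View pics/crop0.png

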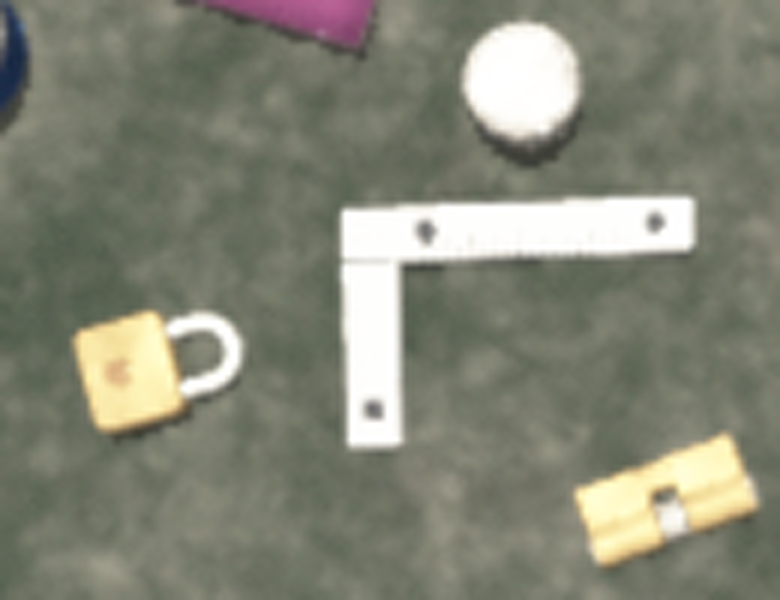

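The enlarged crop (6x, offset 195,140) gives these positions:
- Inner corner at (401,262), long bar end at (694,249), short bar end at (403,445).
- Cylinder corners at (576,490), (728,436), (757,508) and (603,566).

```bash
python3 - <<'E'
from h import *
f=lambda u,v,z:px('top',195+u/6-.4,140+v/6-.4,z)
c,l,s=f(401,262,.012),f(694,249,.012),f(403,445,.012)
print(c,l,s,np.linalg.norm(l-c),np.linalg.norm(s-c))
yaw=np.arctan2(*(c-l)[[1,0]])-np.pi/2; yaw2=np.arctan2(*(c-s)[[1,0]]);print('yaw',yaw,yaw2)
k=[f(*a,.012) for a in((576,490),(728,436),(757,508),(603,566))]
m=np.mean(k,0);d=k[0]-k[1]+k[3]-k[2];cy=np.arctan2(d[1],d[0])-np.pi/2
print(np.round(k,4),m,'cyl yaw',cy,[np.linalg.norm(k[i]-k[i-1]) for i in range(4)])
Rg=R.from_euler('z',(yaw*120+yaw2*75)/195).as_matrix();print('cyl in gauge',Rg.T@(m-c),[np.round(Rg.T@(a-c),4) for a in k])
print('tin',f(523,80,.032),'padlock loop end',f(240,352,.008),'green',px('top',265,257,.012))
E
```

```text
[0.61815844 0.16259533 0.012     ] [0.62162565 0.04355417 0.012     ] [0.54374544 0.16210341 0.012     ] 0.1190916408069929 0.07441462172819086
yaw 0.029117968490868007 0.0066105801246359635
[[0.5245 0.0925 0.012 ]
 [0.5453 0.0309 0.012 ]
 [0.5161 0.0196 0.012 ]
 [0.4938 0.0819 0.012 ]] [0.51992407 0.05622776 0.012     ] cyl yaw 0.33523946367057245 [np.float64(0.03247657778766692), np.float64(0.06501627303474973), np.float64(0.031316965242893555), np.float64(0.0661646760870939)]
cyl in gauge [-0.10039007 -0.10433544  0.        ] [array([-0.0951, -0.0682,  0.    ]), array([-0.0755, -0.1302,  0.    ]), array([-0.105 , -0.1408,  0.    ]), array([-0.126 , -0.0781,  0.    ])]
tin [0.68823031 0.11071365 0.032     ] padlock loop end [0.58285328 0.22870966 0.008     ] green [0.439687   0.15478863 0.012     ]
```

```bash
python3 - <<'E'
from h import *
d=np.load('/tmp/top0.npy');c=camera_model('top');V=c['view'];K=c['intrinsics']
u,v=np.meshgrid(np.arange(640),np.arange(400));P=np.stack([(u-K[0,2])*d/K[0,0],(v-K[1,2])*d/K[1,1],d],-1)
W=(P-V[:3,3])@V[:3,:3]
for rr in range(140,400,20): print(rr,' '.join('%.2f,%.2f,%.2f'%tuple(W[rr,cc]) for cc in range(330,640,34)))
print(R.from_quat(get_state()['eef_rot']).as_matrix().round(3))
E
```

```text
140 0.73,-0.01,0.00 0.71,-0.08,0.08 0.70,-0.16,0.08 0.70,-0.24,0.08 0.72,-0.35,-0.00 0.72,-0.43,0.00 0.72,-0.51,0.01 0.68,-0.50,0.17 0.67,-0.53,0.22 0.65,-0.54,0.29
160 0.67,-0.01,0.00 0.67,-0.09,0.05 0.66,-0.16,0.08 0.66,-0.24,0.08 0.66,-0.33,0.04 0.67,-0.43,-0.00 0.67,-0.51,0.00 0.68,-0.65,-0.10 0.64,-0.57,0.16 0.63,-0.60,0.22
180 0.63,-0.00,-0.00 0.62,-0.09,0.00 0.62,-0.17,0.03 0.62,-0.26,0.00 0.62,-0.34,0.01 0.62,-0.42,0.00 0.62,-0.51,0.00 0.61,-0.57,0.03 0.59,-0.57,0.16 0.59,-0.62,0.19
200 0.58,-0.00,0.00 0.57,-0.09,0.00 0.57,-0.17,0.00 0.57,-0.25,0.00 0.57,-0.34,0.00 0.57,-0.41,0.02 0.57,-0.51,0.00 0.57,-0.58,0.01 0.56,-0.63,0.06 0.56,-0.68,0.10
220 0.53,-0.00,-0.00 0.53,-0.09,0.00 0.52,-0.17,0.00 0.52,-0.25,0.00 0.52,-0.34,0.00 0.52,-0.42,-0.00 0.52,-0.50,0.00 0.52,-0.58,0.00 0.52,-0.67,0.00 0.51,-0.75,0.00
240 0.48,-0.00,-0.00 0.48,-0.09,0.00 0.48,-0.17,-0.00 0.49,0.02,1.03 0.47,-0.33,-0.00 0.47,-0.42,-0.00 0.47,-0.50,0.00 0.47,-0.58,-0.00 0.47,-0.67,0.00 0.47,-0.74,0.01
260 0.43,-0.00,-0.00 0.43,-0.08,-0.00 0.43,-0.17,0.01 0.43,-0.25,0.00 0.43,-0.32,0.03 0.44,-0.30,0.27 0.44
[... 426 characters left out ...]
0 0.28,-0.16,0.00 0.28,-0.24,-0.00 0.30,-0.29,0.09 0.32,-0.33,0.18 0.34,-0.33,0.32 0.35,-0.38,0.34 0.35,-0.42,0.35 0.32,-0.55,0.24
340 0.11,-0.01,-0.55 0.24,-0.08,0.00 0.24,-0.16,0.00 0.24,-0.23,0.03 0.25,-0.30,0.08 0.25,-0.37,0.08 0.28,-0.40,0.18 0.29,-0.43,0.25 0.31,-0.44,0.31 0.29,-0.55,0.25
360 0.11,-0.00,-0.30 0.11,-0.11,-0.29 0.19,-0.16,-0.00 0.19,-0.24,-0.00 0.21,-0.30,0.08 0.21,-0.37,0.08 0.21,-0.45,0.08 0.26,-0.42,0.25 0.25,-0.49,0.23 0.26,-0.55,0.25
380 0.15,0.00,-0.00 0.15,-0.08,0.00 0.15,-0.16,0.00 0.14,-0.24,0.00 0.14,-0.32,0.00 0.14,-0.40,0.00 0.16,-0.44,0.08 0.19,-0.48,0.14 0.23,-0.46,0.29 0.16,-0.67,0.08
[[ 0.936  0.353 -0.001]
 [ 0.353 -0.936  0.002]
 [-0.    -0.002 -1.   ]]
```

```bash
python3 - <<'E'
from h import *
p,d=snapshot('wrist');cv2.imwrite('pics/w0.png',p[:,:,::-1])
E
```

```text
(no output)
```

View pics/w0.png

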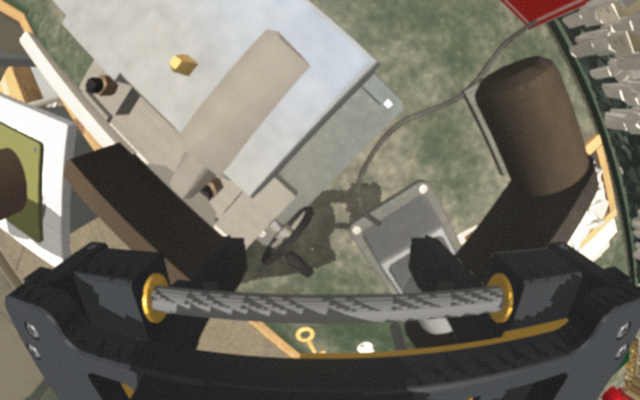

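The wrist view shows the fingers beside the key-cutting machine, which stands up to 0.36 m high. So I'll go straight up first.

```bash
python3 -m inch '1 0 0 -.03 0 0 0;1 0 0 -.035 0 0 0;1 0 0 -.035 0 0 0;1 0 0 -.035 0 0 0;1 0 0 -.035 0 0 0;1 0 0 -.035 0 0 0;1 0 0 -.025 0 0 0;1 0 0 0 0 0 0'
```

```text
clock: 0.82
tool_pos: [0.2216, -0.5863, 0.4857]
eef_rot: [0.984, 0.179, 0.002, 0.005]
contact_force: [-0.2, -0.8, 0.1]
opening: 1.0
finger_force: 0.0
```

```bash
python3 -m inch '-.6 .022 -.022 0 0 0 0;-.6 .022 -.022 0 0 0 0;-.6 .022 -.022 0 0 0 0;-.6 .022 -.022 0 0 0 0;-.6 .022 -.022 0 0 0 0;-.6 .022 -.022 0 0 0 0;-.6 .022 -.022 0 0 0 0;-.6 .022 -.022 0 0 0 0;-.6 .022 -.022 0 0 0 0;-.6 .022 -.022 0 0 0 0;-.6 .022 -.022 0 0 0 0;-.6 .022 -.022 0 0 0 0;-.6 .022 -.022 0 0 0 0;-.6 .022 -.022 0 0 0 0;-.6 .022 -.022 0 0 0 0;-.6 .022 -.022 0 0 0 0;-.6 .022 -.022 0 0 0 0;-.6 .022 -.022 0 0 0 0;-.6 .022 -.022 0 0 0 0;-.6 0 0 0 0 0 0'; python3 -c "
from h import *
s=get_state();M=R.from_quat(s['eef_rot']).as_matrix();print(s['tool_pos'],M.round(3),M.T@(np.array([.47,.055,.20])-s['tool_pos']))"
```

```text
clock: 2.48
tool_pos: [0.4654, -0.0393, 0.479]
eef_rot: [0.983, 0.185, 0.0, -0.002]
contact_force: [0.3, 0.9, -0.9]
opening: 0.2
finger_force: 0.0
[ 0.46535109 -0.03930793  0.47902827] [[ 0.932  0.363  0.   ]
 [ 0.363 -0.932  0.005]
 [ 0.002 -0.004 -1.   ]] [ 0.03807835 -0.08502287  0.27945219]
```

```bash
python3 -m inch '-.6 .004 -.011 .035 0 0 0;-.6 .004 -.011 .035 0 0 0;-.6 .004 -.011 .035 0 0 0;-.6 .004 -.011 .035 0 0 0;-.6 .004 -.011 .035 0 0 0;-.6 .004 -.011 .035 0 0 0;-.6 .004 -.011 .035 0 0 0;-.6 .004 -.008 .025 0 0 0;-.6 0 0 0 0 0 .115;-.6 0 0 0 0 0 .115;-.6 0 0 0 0 0 .115;-.6 0 0 0 0 0 0'; cat >> h.py <<'E'
def to(x,y,z,yaw=None):
    """tool-frame shift (and turn about tool z) from the present pose to a world pose, pointing down"""
    s=get_state();M=R.from_quat(s['eef_rot']).as_matrix();a=np.arctan2(M[1,0],M[0,0])
    T=np.column_stack([[np.cos(yaw or 0),np.sin(yaw or 0),0],[np.sin(yaw or 0),-np.cos(yaw or 0),0],[0,0,-1]]) 
    print('at',s['tool_pos'].round(4),'yaw',a.round(3),'shift',(M.T@(np.array([x,y,z])-s['tool_pos'])).round(4),'turn',R.from_matrix(M.T@T).as_rotvec().round(3))
E
python3 -c "
from h import *
to(.465,.055,.018,.02)
p,d=snapshot('wrist');cv2.imwrite('pics/w1.png',p[:,:,::-1])"
```

```text
clock: 3.48
tool_pos: [0.4634, 0.0443, 0.2091]
eef_rot: [1.0, 0.006, -0.001, 0.0]
contact_force: [-0.5, -0.8, -0.7]
opening: 0.199
finger_force: 0.0
at [0.4634 0.0443 0.2091] yaw 0.013 shift [ 0.002  -0.0108  0.1911] turn [ 0.001  0.002 -0.007]
```

View pics/w1.png

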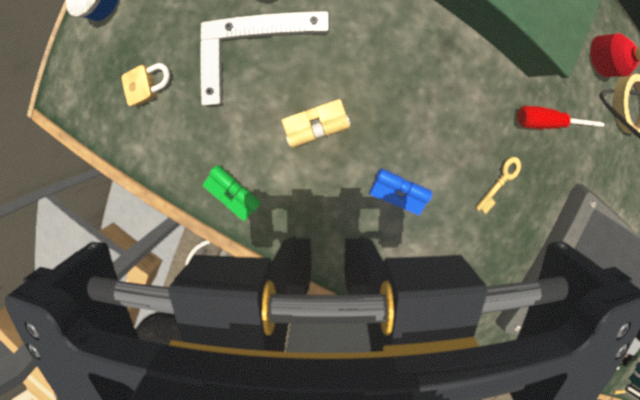

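The wrist view shows the cylinder at (317,122) ahead of the fingers, with their tips near (290,245) and (352,245). The gauge's inner corner is near (221,38) and the padlock at (145,85). The path is clear, so I'll cross-check the corner and then descend.

```bash
cat >> h.py <<'E'
def wpx(u,v,z,c=None):
    """same for the equidistant wrist camera"""
    c=c or camera_model('wrist');V=c['view'];K=c['intrinsics'];x,y=(u-K[0,2])/K[0,0],(v-K[1,2])/K[1,1];t=np.hypot(x,y)
    d=V[:3,:3].T@[np.sin(t)*x/t,np.sin(t)*y/t,np.cos(t)];o=-V[:3,:3].T@V[:3,3];return o+d*(z-o[2])/d[2]
E
python3 -c "
from h import *
for a in ((221,38),(328,31),(219,104),(282,122),(344,99),(350,123),(295,146)): print(a,wpx(*a,.012).round(4))"
python3 -m inch '-.6 .001 -.0055 .035 0 0 0;-.6 .001 -.0053 .035 0 0 0;-.6 0 0 .035 0 0 0;-.6 0 0 .035 0 0 0;-.6 0 0 .03 0 0 0;-.6 0 0 .021 0 0 0;-.6 0 0 0 0 0 0;-.6 0 0 0 0 0 0'; python3 -c "
from h import *
to(.50,.055,.017,.02)"
```

```text
(221, 38) [0.618  0.1625 0.012 ]
(328, 31) [0.621  0.0458 0.012 ]
(219, 104) [0.5432 0.1638 0.012 ]
(282, 122) [0.5216 0.093  0.012 ]
(344, 99) [0.547  0.0276 0.012 ]
(350, 123) [0.5215 0.0206 0.012 ]
(295, 146) [0.4957 0.079  0.012 ]
clock: 4.2
tool_pos: [0.4661, 0.0557, 0.0185]
eef_rot: [1.0, 0.009, -0.001, -0.0]
contact_force: [-0.6, 0.9, 0.6]
opening: 0.2
finger_force: 0.0
at [0.4661 0.0557 0.0185] yaw 0.018 shift [0.0339 0.0014 0.0015] turn [-0.001  0.002 -0.002]
```

The wrist measurement agrees: the corner is at (0.618,0.1625) and yaw is about 0.02. Now I'll push towards the long bar.

```bash
python3 -m inch '-.6 .003 0 .002 0 0 0;-.6 .005 0 0 0 0 0;-.6 .005 0 0 0 0 0;-.6 .005 0 0 0 0 0;-.6 .005 0 0 0 0 0;-.6 .005 0 0 0 0 0;-.6 .005 0 0 0 0 0;-.6 .005 0 0 0 0 0;-.6 .005 0 0 0 0 0;-.6 .005 0 0 0 0 0;-.6 .005 0 0 0 0 0;-.6 .005 0 0 0 0 0;-.6 .005 0 0 0 0 0;-.6 .005 0 0 0 0 0;-.6 .005 0 0 0 0 0;-.6 .005 0 0 0 0 0;-.6 .005 0 0 0 0 0;-.6 .005 0 0 0 0 0;-.6 .004 0 0 0 0 0;-.6 0 0 0 0 0 0'; python3 -c "
from h import *
to(.57,.055,.016,.02)
p,d=snapshot('top');cv2.imwrite('pics/top1.png',cv2.resize(p[140:240,195:325,::-1],None,fx=6,fy=6,interpolation=cv2.INTER_CUBIC))
p,d=snapshot('wrist');cv2.imwrite('pics/w2.png',p[:,:,::-1])"
```

```text
clock: 5.87
tool_pos: [0.5601, 0.0571, 0.0171]
eef_rot: [1.0, 0.008, 0.001, -0.0]
contact_force: [0.9, 0.5, 0.0]
opening: 0.198
finger_force: 0.0
at [0.5601 0.0571 0.0171] yaw 0.015 shift [0.0098 0.0023 0.0011] turn [-0.    -0.001 -0.005]
```

View pics/w2.png

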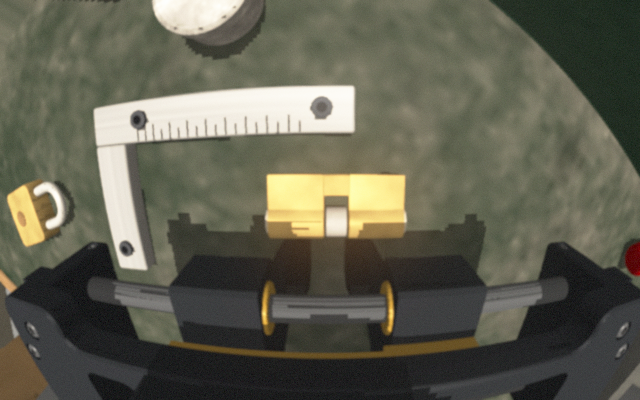

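The cylinder now lies square against both fingers: spine edge from (267,176) to (405,176), left end at u≈266 and right end at u≈406. The bar's inner edge is near row 132–145.

```bash
python3 -c "
from h import *
for z in (.012,.015):
  for a in ((267,176),(405,176),(266,225),(406,225)): print(z,a,wpx(*a,z).round(4))
for a in ((131,147),(354,133),(146,268)): print(a,wpx(*a,.0).round(4),wpx(*a,.012).round(4))
to(.555,0,.016,.02)"
```

```text
0.012 (267, 176) [0.6014 0.0852 0.012 ]
0.012 (405, 176) [0.6026 0.0207 0.012 ]
0.012 (266, 225) [0.5769 0.0867 0.012 ]
0.012 (406, 225) [0.5779 0.0179 0.012 ]
0.015 (267, 176) [0.6021 0.0846 0.015 ]
0.015 (405, 176) [0.6032 0.0215 0.015 ]
0.015 (266, 225) [0.5781 0.0861 0.015 ]
0.015 (406, 225) [0.5791 0.0188 0.015 ]
(131, 147) [0.6159 0.1683 0.    ] [0.6172 0.1595 0.012 ]
(354, 133) [0.6208 0.0445 0.    ] [0.6218 0.0455 0.012 ]
(146, 268) [0.5391 0.172  0.    ] [0.5465 0.1629 0.012 ]
at [0.5593 0.0571 0.0171] yaw 0.016 shift [-0.0052  0.0571  0.001 ] turn [-0.    -0.001 -0.004]
```

```bash
python3 -m inch '-.6 .005 0 0 0 0 0;-.6 .005 0 0 0 0 0;-.6 .004 0 0 0 0 0;-.6 0 0 0 0 0 0;-1 -.01 0 0 0 0 0;-1 -.025 0 0 0 0 0;-1 0 .03 0 0 0 0;-1 0 .03 0 0 0 0;-1 0 .03 0 0 0 0;-1 0 0 0 0 0 0'; python3 -c "
from h import *
to(.599,-.03,.016,.02)"
```

```text
clock: 6.8
tool_pos: [0.5387, -0.0424, 0.0171]
eef_rot: [1.0, 0.003, -0.001, 0.004]
contact_force: [-0.4, -1.0, 0.4]
opening: 0.005
finger_force: 0.0
at [ 0.5387 -0.0424  0.0171] yaw 0.006 shift [ 0.0604 -0.012   0.0009] turn [ 0.007  0.002 -0.014]
```

```bash
python3 -m inch '-1 .02 0 0 0 0 -.007;-1 .02 0 0 0 0 -.006;-1 .02 -.01 0 0 0 0;-1 0 0 0 0 0 0;-1 0 0 0 0 0 0'; python3 -c "
from h import *
to(.599,.0,.016,.02)
p,d=snapshot('wrist');cv2.imwrite('pics/w3.png',p[:,:,::-1])"
```

```text
clock: 7.22
tool_pos: [0.5999, -0.021, 0.0171]
eef_rot: [1.0, 0.015, 0.001, -0.0]
contact_force: [-0.3, -0.3, 0.0]
opening: 0.004
finger_force: 0.0
at [ 0.5999 -0.021   0.0171] yaw 0.029 shift [-0.0002 -0.021   0.0011] turn [-0.001 -0.001  0.009]
```

View pics/w3.png

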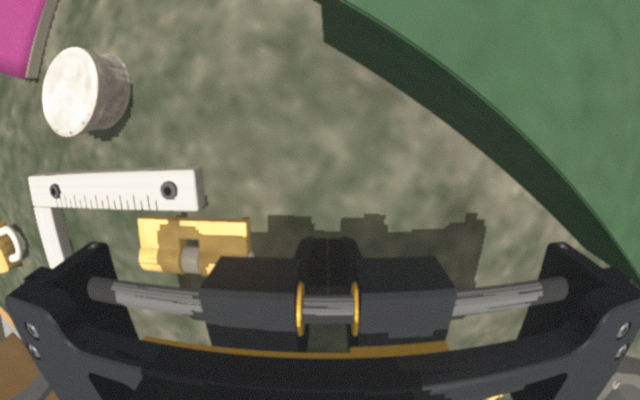

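The cylinder lies a few mm short of the long bar, from (138,218) to (250,220), and the closed fingers are at its right end. I'll push it towards the short bar.

```bash
python3 -m inch '-1 0 -.005 0 0 0 .004;-1 0 -.005 0 0 0 .004;-1 0 -.005 0 0 0 0;-1 0 -.005 0 0 0 0;-1 0 -.005 0 0 0 0;-1 0 -.005 0 0 0 0;-1 0 -.005 0 0 0 0;-1 0 -.005 0 0 0 0;-1 0 -.005 0 0 0 0;-1 0 -.005 0 0 0 0;-1 0 -.005 0 0 0 0;-1 0 -.005 0 0 0 0;-1 0 -.005 0 0 0 0;-1 0 -.005 0 0 0 0;-1 0 -.005 0 0 0 0;-1 0 -.005 0 0 0 0;-1 0 -.004 0 0 0 0;-1 0 0 0 0 0 0'; python3 -c "
from h import *
to(.599,.073,.016,.02)
p,d=snapshot('wrist');cv2.imwrite('pics/w4.png',p[:,:,::-1])"
```

```text
clock: 8.77
tool_pos: [0.5967, 0.0639, 0.017]
eef_rot: [1.0, 0.011, -0.0, -0.001]
contact_force: [0.2, 0.1, -0.6]
opening: 0.006
finger_force: 0.0
at [0.5967 0.0639 0.017 ] yaw 0.022 shift [ 0.0025 -0.009   0.001 ] turn [-0.001  0.001  0.002]
```

View pics/w4.png

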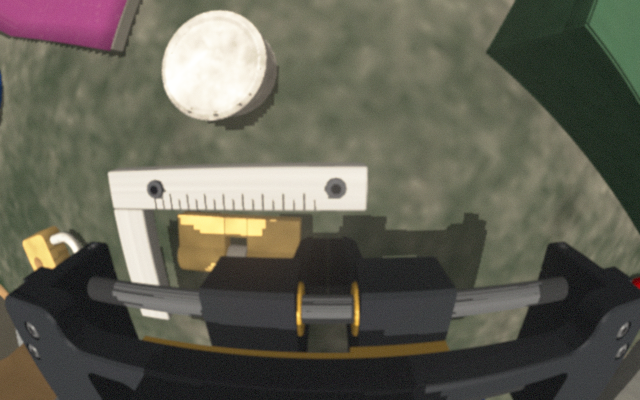

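```bash
python3 -c "
from h import *
for a in ((180,214),(301,215),(178,240),(303,235)): print(a,wpx(*a,.014).round(4))
for a in ((156,208),(152,211),(366,210),(168,318)): print(a,wpx(*a,.012).round(4))"
```

```text
(180, 214) [0.619  0.1382 0.014 ]
(301, 215) [0.6206 0.0756 0.014 ]
(178, 240) [0.6043 0.1418 0.014 ]
(303, 235) [0.6104 0.0747 0.014 ]
(156, 208) [0.621  0.1539 0.012 ]
(152, 211) [0.6192 0.1569 0.012 ]
(366, 210) [0.6231 0.0449 0.012 ]
(168, 318) [0.5472 0.1623 0.012 ]
```

```bash
python3 -m inch '-1 0 -.005 0 0 0 0;-1 0 -.005 0 0 0 0;-1 0 -.005 0 0 0 0;-1 0 -.002 0 0 0 0;-1 0 0 0 0 0 0;-1 0 0 0 0 0 0'; for i in 1; do python3 -m inch '-1 0 -.001 0 0 0 0;-1 0 0 0 0 0 0;-1 0 0 0 0 0 0'; done; python3 -m inch '-1 0 -.001 0 0 0 0;-1 0 0 0 0 0 0;-1 0 0 0 0 0 0'
```

```text
clock: 9.32
tool_pos: [0.5964, 0.0797, 0.017]
eef_rot: [1.0, 0.011, -0.0, -0.0]
contact_force: [-0.0, 0.3, -0.0]
opening: 0.003
finger_force: 0.0
clock: 9.57
tool_pos: [0.5965, 0.0801, 0.017]
eef_rot: [1.0, 0.01, -0.0, 0.0]
contact_force: [0.2, -0.3, -0.7]
opening: 0.004
finger_force: 0.0
clock: 9.82
tool_pos: [0.5964, 0.081, 0.017]
eef_rot: [1.0, 0.01, -0.001, 0.0]
contact_force: [0.5, -0.1, -0.7]
opening: 0.007
finger_force: 0.1
```

```bash
python3 -m inch '-1 0 -.001 0 0 0 0;-1 0 -.001 0 0 0 0;-1 0 0 0 0 0 0'; python3 -m inch '-1 0 -.001 0 0 0 0;-1 0 0 0 0 0 0';  python3 -m inch '-1 0 -.001 0 0 0 0;-1 0 0 0 0 0 0'
```

```text
clock: 10.07
tool_pos: [0.5963, 0.0829, 0.017]
eef_rot: [1.0, 0.01, -0.001, 0.0]
contact_force: [1.0, -0.2, 0.6]
opening: 0.004
finger_force: 0.6
clock: 10.23
tool_pos: [0.5963, 0.0841, 0.017]
eef_rot: [1.0, 0.01, -0.0, 0.0]
contact_force: [0.3, -0.9, 0.4]
opening: 0.001
finger_force: 0.6
clock: 10.4
tool_pos: [0.5963, 0.0848, 0.017]
eef_rot: [1.0, 0.01, -0.001, 0.0]
contact_force: [-0.0, -1.3, 0.1]
opening: 0.007
finger_force: 0.9
```

```bash
python3 -m inch '-1 0 -.001 0 0 0 0;-1 0 0 0 0 0 0'; python3 -m inch '-1 0 -.001 0 0 0 0;-1 0 0 0 0 0 0'; python3 -c "
from h import *
p,d=snapshot('wrist');cv2.imwrite('pics/w5.png',cv2.resize(p[150:290,90:390,::-1],None,fx=2.6,fy=2.6,interpolation=cv2.INTER_CUBIC))"
```

```text
clock: 10.57
tool_pos: [0.5963, 0.0849, 0.017]
eef_rot: [1.0, 0.01, -0.001, 0.001]
contact_force: [0.1, -4.0, 0.2]
opening: 0.005
finger_force: 2.1
clock: 10.73
tool_pos: [0.5963, 0.0849, 0.017]
eef_rot: [1.0, 0.01, -0.001, 0.002]
contact_force: [-0.0, -6.0, 1.6]
opening: 0.005
finger_force: 2.9
```

View pics/w5.png

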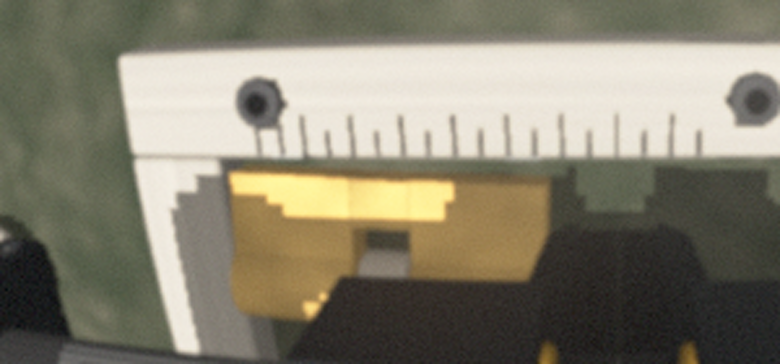

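The left end meets the short bar with 6 N of contact. Only a small gap is left at the long bar, so I'll retreat and do the seating push in x with two fingers.

```bash
python3 -m inch '-1 0 .01 0 0 0 0;-1 0 .015 0 0 0 0;-1 -.025 0 0 0 0 0;-1 -.025 0 0 0 0 0;-.6 0 0 0 0 0 0;-.6 0 -.02 0 0 0 0;-.6 0 -.02 0 0 0 0;-.6 0 -.023 0 0 0 0;-.6 0 0 0 0 0 0;-.6 0 0 0 0 0 0'; python3 -c "
from h import *
to(.57,.1265,.017,.02)"
```

```text
clock: 11.62
tool_pos: [0.5457, 0.1268, 0.0171]
eef_rot: [1.0, 0.012, -0.0, -0.001]
contact_force: [1.2, 0.3, -0.1]
opening: 0.194
finger_force: 0.0
at [0.5457 0.1268 0.0171] yaw 0.024 shift [0.0243 0.0009 0.0001] turn [-0.003  0.     0.004]
```

```bash
python3 -m inch '-.6 .008 0 0 0 0 0;-.6 .007 0 0 0 0 0;-.6 .004 0 0 0 0 0;-.6 .003 0 0 0 0 0;-.6 .002 0 0 0 0 0;-.6 .002 0 0 0 0 0;-.6 .002 0 0 0 0 0;-.6 0 0 0 0 0 0;-.6 0 0 0 0 0 0'; python3 -m inch '-.6 .001 0 0 0 0 0;-.6 .001 0 0 0 0 0;-.6 0 0 0 0 0 0';python3 -m inch '-.6 .001 0 0 0 0 0;-.6 0 0 0 0 0 0'
```

```text
clock: 12.37
tool_pos: [0.5734, 0.1245, 0.017]
eef_rot: [1.0, 0.01, -0.001, 0.0]
contact_force: [0.6, -0.5, 0.5]
opening: 0.201
finger_force: 0.0
clock: 12.62
tool_pos: [0.5751, 0.1245, 0.0169]
eef_rot: [1.0, 0.01, -0.001, 0.0]
contact_force: [-0.9, 0.3, -0.1]
opening: 0.202
finger_force: 0.5
clock: 12.78
tool_pos: [0.5763, 0.1246, 0.0169]
eef_rot: [1.0, 0.01, -0.001, 0.0]
contact_force: [-1.4, 0.3, -0.8]
opening: 0.205
finger_force: 0.5
```

```bash
python3 -m inch '-.6 .001 0 0 0 0 0;-.6 0 0 0 0 0 0'; python3 -m inch '-.6 .001 0 0 0 0 0;-.6 .001 0 0 0 0 0;-.6 0 0 0 0 0 0'
```

```text
clock: 12.95
tool_pos: [0.5777, 0.1247, 0.017]
eef_rot: [1.0, 0.01, -0.0, 0.0]
contact_force: [-2.1, 0.3, 0.2]
opening: 0.204
finger_force: 0.4
clock: 13.2
tool_pos: [0.5787, 0.1247, 0.0169]
eef_rot: [1.0, 0.011, -0.001, 0.0]
contact_force: [-3.6, 0.1, 1.5]
opening: 0.201
finger_force: 1.6
```

```bash
python3 -m inch '-.6 .001 0 0 0 0 0;-.6 .001 0 0 0 0 0;-.6 0 0 0 0 0 0'; python3 -m inch '-.6 .001 0 0 0 0 0;-.6 0 0 0 0 0 0;-.6 0 0 0 0 0 0'
```

```text
clock: 13.45
tool_pos: [0.5789, 0.1247, 0.0168]
eef_rot: [1.0, 0.011, -0.003, 0.001]
contact_force: [-6.6, 0.6, 4.2]
opening: 0.198
finger_force: 3.6
clock: 13.7
tool_pos: [0.5789, 0.1247, 0.0168]
eef_rot: [1.0, 0.011, -0.004, 0.001]
contact_force: [-9.2, 1.0, 6.2]
opening: 0.202
finger_force: 4.4
```

It's seated: the tool has stopped with the force rising. I'll back off and look.

```bash
python3 -m inch '-.6 -.005 0 0 0 0 0;-.6 -.015 0 0 0 0 0;-.6 -.02 0 0 0 0 0;-.6 0 0 -.03 0 0 0;-.6 0 0 -.04 0 0 0;-.6 0 0 -.04 0 0 0;-.6 0 0 0 0 0 0;-.6 0 0 0 0 0 0'; python3 -c "
from h import *
import pickle
c=camera_model('wrist');p,d=snapshot('wrist');pickle.dump(c,open('/tmp/c','wb'));cv2.imwrite('pics/w6.png',cv2.resize(p[30:250,170:430,::-1],None,fx=2.7,fy=2.7,interpolation=cv2.INTER_CUBIC))"
```

```text
clock: 14.37
tool_pos: [0.5456, 0.1245, 0.1297]
eef_rot: [1.0, 0.01, 0.003, -0.001]
contact_force: [-0.0, -0.0, -0.4]
opening: 0.2
finger_force: 0.0
```

View pics/w6.png

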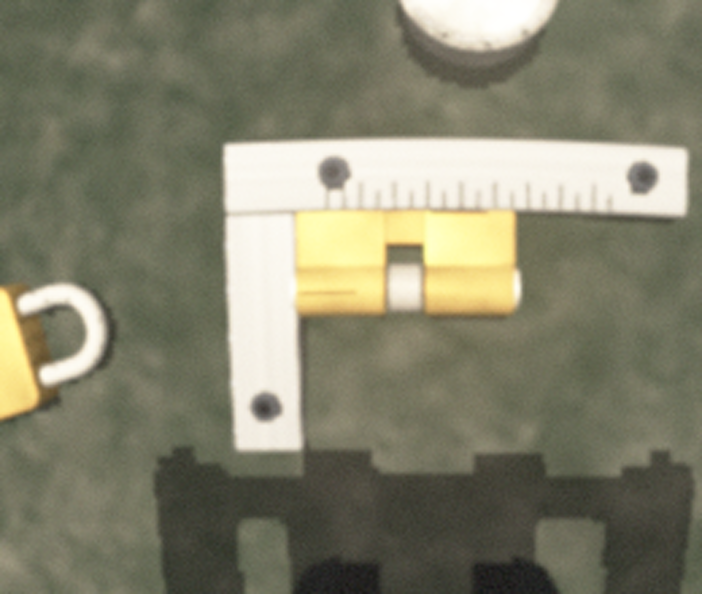

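The cylinder lies square in the corner, touching both bars: left end at u≈297 on the short bar, spine at row ≈210 on the long bar. The bystanders look undisturbed.

```bash
python3 -c "
from plant import r
print(r.finish_job())"
```

```text
the job is handed in; nothing more can be done
None
```

I pushed the brass cylinder into the gauge's inner corner and handed the job in at about 14 s; no verdict came back, but the last picture shows it square and flush against both bars, the arm clear, and the padlock and tin undisturbed (the key and screwdriver were out of frame and never approached).

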